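Set and lock the depth dial of the hand press

TASK

Set up the little hand press on the desk for its next job: turn the black bar knob of the depth dial on its top until the knob's pointed nose points at the small rider clip on the rim of the scale plate, then screw the knurled lock ring under the knob clockwise (seen from above) until it is firmly hand-tight, without forcing it. The dial must still point at the rider when you let go, and the other things on the desk stay where they are.

Things in the scene. Friction and masses are not known exactly. Their poses are not given: they have to be found in the camera images.
- press: Grey cast hand press (eyelet press), fixed to the desk. Base 160 x 112 mm; head 135 x 78 mm (x -41 to +94 in its frame), top 150 mm above the desk; hand lever with ball on its right side (y to -65 mm), no higher than 146 mm. Origin on the desk straight below the axis of dial and lock ring; x to its back, z up. The dial can turn 80 degrees either side of the press's -x.
- scale_centre (a point): Centre of the bright scale plate on the head, a disc of 101 mm diameter whose top is 154 mm above the desk, with dark marks every 10 degrees on the half facing the press's -x. From it a threaded boss of 39 mm diameter rises to 170 mm, under the lock ring. z up.
- dial: The depth dial: a black bar knob with a pointed nose at one end, turning about the press's vertical axis on a 14 mm neck. Origin on the axis 160 mm (+-1) above the desk; x along the bar towards the nose, z up. The bar spans z 34 to 62, x -16 to +20.5, y -7 to +7 mm (14 mm across). Friction 0.08 N m: it stays where left. At the start the nose is 0.3 to 1.5 rad counter-clockwise of the rider.
- dial_nose (a point): Tip of the dial's pointed nose, 20.5 mm from the axis, 208 mm above the desk.
- lock_ring: The lock ring: dark knurled steel, 54 mm diameter, 18 mm high, on the same axis just below the bar knob (gap 4 to 7 mm). Origin on the axis at its underside, 170 mm above the desk, z up. Clockwise from above tightens and sinks it 2.5 mm per rad. It starts loose and turns freely (0.03 N m) for an unknown 0.1 to 1.2 rad, then meets the washer inside.
- lock_ring_top (a point): Centre of the lock ring's top face. From where the ring meets the washer its torque rises by about 2 N m per rad. Firmly hand-tight is 0.4 to 0.7 N m about the axis; under 0.3 N m it may be loose, above 1.0 N m it is forced. Feel it at rest after small turns (0.02 rad): after a big quick turn the arm springs back and reads up to 0.3 N m too low. Let go, the ring holds by friction.
- washer: Steel washer, 35 mm diameter, hidden inside the lock ring and keyed so that it cannot turn. The tightened ring presses it on the dial's collar and so clamps the dial without dragging it round. Tightness is judged by the squeeze between ring and washer; the robot never touches it.
- rider: The rider: a small dark steel clip fixed on the rim of the scale plate, 11 mm wide, with an arrow point towards the axis; it marks the wanted setting. Origin on the dial's axis, 154 mm above the desk; x from the axis out to the clip, so the dial is set when its x points the same way as the rider's x. The clip spans 36 to 57 mm from the axis and stands 10 mm above the plate.
- rider_tip (a point): Inward point of the rider's arrow, 36 mm from the axis, 156 mm above the desk.
- sticky_notes: Bystander: pad of yellow sticky notes 75 x 75 x 12 mm, left of the press.
- tape_roll: Bystander: grey roll of tape, 49 mm, 15 mm high, right of the press.
- eraser: Bystander: eraser 43 x 24 x 14 mm, right of the press.
- scissors: Bystander: black scissors lying on the desk at the front right.
- pin_box: Bystander: white pin box 46 x 70 x 20 mm on the right of the desk.
- mug: Bystander: dark mug, 90 mm high, at the left behind the press.

How it is judged:
By the outcome, as a careful person would: the job done as asked, in the order asked, and still so for the second after the job is handed in, with the robot touching nothing.
It also fails if it takes over 51 s, if anything falls off the work surface, if the arm or the gripper's body presses on something with over 40 N, if the wrist force passes 120 N, or if a joint passes its speed limit or range.

ROBOT

A 6-joint arm with a two-finger parallel gripper is mounted at the origin on a cart in front of the work surface, level with it; the furniture and walls round the work are solid. World frame = base frame: x ahead of the robot, y to its left, z up, the work surface at z = 0. Lengths are in m, angles in rad, forces in N, time in s.
With the tool pointing down it reaches from about 0.4 to 0.825 m from the base axis. Payload 7 kg.
Tool frame: the origin (TCP) lies midway between the tips of the shut fingers; the grasp point (between the pads) lies 19 mm behind it; z points along the fingers, y is the line along which they close (so a half turn about z gives the same grasp; the last joint's range is limited). The gripper opens to 88 mm and grips with 3 to 60 N. Pads are 19 mm wide; open, the fingers measure 130 mm over their backs; the gripper's body (78 mm by 193 mm) begins 47 mm behind the grasp point.
Start: joints at [1.529, 0.359, 0.012, 0, -1.224, -0.288], TCP at [0.219, 0.639, 0.227] pointing down, gripper open.
Joint ranges: [-3.07, 3.07], [-1.43, 2.12], [-1.02, 1.25], [-3.03, 1.67], [-3.05, -0], [-3.03, 3.03]. Speed limits (rad/s): [2.39, 2.39, 3.01, 3.14, 3.14, 3.14].

INTERFACE

Orientations are given as [roll, pitch, yaw] about the fixed x, y, z axes, in that order (R = Rz(yaw) Ry(pitch) Rx(roll)).
In Python, from station import get_state, grab_frame, calibration, job_done, boxes_of, regions_of, spot_point gives the robot as it stands. The module is installed in compiled form; this text tells all that it offers.
- The arm moves only by the tool arm_command, never from a script. Its argument "commands" is a list of rows, each an object of numbers: "tx", "ty", "tz": the shift along the tool's x, y, z each as a share of 25 cm, from -1 to 1; "twist": the turn about the tool's z as a share of 180 degrees, from -1 to 1. A call has exactly 8 rows; each row is the pose to reach, as a shift and turn from the pose commanded when the call began, along the tool's axes at that moment, turning the shorter way round; what a row does not reach only later rows make up. A row lasts 1/12 s, in which the tool goes at most 41.7 mm and 7.16 degrees, less where a joint would pass 70% of its speed; a pose out of reach is approached as far as the arm can. A call with a number of a shift or a turn outside -1 to 1 is refused whole. A call with a gripper value outside its range is refused whole. "claw" is the opening, from 0 (shut) to 1 (fully open), set as the call begins (left out, the last holds). The fingers move at their own pace and stop on an object; "grip_force" is the grip in N (left out, the last holds). Time passes only in rows, so rows that repeat a pose let the fingers close, or fill a call up. It gives the time, the measured TCP pose, the force, the opening and the grip force at its end, in the units of the state.
- get_state(): the state, without advancing time (a new reading comes with each control period).
- grab_frame(name): name is "scene" or "top"; returns the picture (384x512x3 uint8, red, green, blue); there is no depth.
- calibration(name): a dict with "camera_matrix" (3x3 intrinsics, pixels), "extrinsics" (4x4, takes a point from camera to world coordinates). Camera axes: x right, y down, z forward; pixel columns grow to the right and rows downward; lengths in m; the calibration is good to about 2 mm. A picture is of the moment at which its call begins. calibration takes no time and is no camera call.
- job_done(): hands the job in; it is judged then, once.
Trained networks look in the newest picture that a camera, given by its name, has taken for a name from the list of things; names that differ only in an ending like _2 or _b are one class to them, and where a whole thing is asked for, a point or a joint stands for the part that bears it (a point fixed in the world has none). Each returns a list of dicts, best first, with "score" (0 to 1); they miss things now and then, are a little off and sometimes report something else, mostly with a low value. They report only what shows in the picture. A call takes as long as a camera call.
- boxes_of(query, camera): "rect" ([left, top, right, bottom] in pixels, round what is visible of it).
- regions_of(query, camera): "region" (384x512 bool, what is visible of it) and "rect" ([left, top, right, bottom] in pixels, round what is visible of it).
- spot_point(query, camera): "uv" ([column, row] in pixels: a listed point, or the origin of a listed thing).
The state is a dict: "t": time; "q": joint angles; "qd": joint speeds; "joint_efforts": joint torques, N m; "eef_pos": TCP position; "ee_rot": TCP orientation; "force": force on the tool from outside, world axes, zero at the start; "moment": the same for the moment, N m; "width": finger opening in m; "gripper_force": force on a finger pad.
Only numpy, scipy, OpenCV 4.12 (cv2) and the standard library are available. Lean on these libraries where they do the work, as an engineer would, in place of code of your own. Each camera call takes 0.05 s, during which the arm holds its last target. There are 200 camera calls.

## Working session

There is one attempt and no reset: what is moved stays moved. The work goes in short steps, Python scripts to look and compute and a tool call to move; the robot and the scene stay as the last step left them, time stands still between calls to the robot, and variables do not carry over. Pictures are saved under pics/ and viewed, at most 10 in all, crops included, and the job is handed in when it is done.

Besides the shell and the picture viewer there is one more tool, called as name([rows], argument=value, ...), one row to a line, values as JSON. arm_command: Moves the arm, as the interface text tells. Shift numbers are shares of 25 cm and turn numbers shares of 180 degrees, none past 1 either way. Its arguments: {"type":"object","properties":{"commands":{"type":"array"},"claw":{"type":"number"},"grip_force":{"type":"number"}},"required":["commands"]}

```bash
mkdir -p pics; cat > h.py <<'E'
import numpy as np, cv2
from station import *
def ray(cam,uv,z):
    c=calibration(cam);K=np.array(c["camera_matrix"]);T=np.array(c["extrinsics"])
    d=T[:3,:3]@np.linalg.solve(K,[uv[0],uv[1],1.]);o=T[:3,3]
    return o+d*(z-o[2])/d[2]
def save(cam,n):
    im=grab_frame(cam);cv2.imwrite(f"pics/{n}.png",im[:,:,::-1]);return im
E
python3 - <<'E'
from h import *
s=get_state();print({k:np.round(v,3) for k,v in s.items()})
a=save("scene","s0");b=save("top","t0")
cv2.imwrite("pics/both.png",cv2.resize(np.hstack([a,b])[:,:,::-1],(800,300)))
Z=dict(scale_centre=.154,dial_nose=.208,lock_ring_top=.188,rider_tip=.156,lock_ring=.17,dial=.16,press=0)
for cam in("scene","top"):
    print(cam,np.round(np.array(calibration(cam)["extrinsics"])[:3,3],3))
    for n,z in Z.items():
        for r in spot_point(n,cam)[:2]:
            print(n,round(r["score"],2),np.round(r["uv"],1),np.round(ray(cam,r["uv"],z),4))
E
```

```text
{'t': np.float64(0.0), 'q': array([ 1.529,  0.359,  0.011, -0.   , -1.224, -0.288]), 'qd': array([-0.001,  0.   ,  0.002,  0.002, -0.001,  0.001]), 'joint_efforts': array([-0.0000e+00, -5.8272e+01,  2.9304e+01,  6.9970e+00,  7.0000e-03,
       -0.0000e+00]), 'eef_pos': array([0.218, 0.638, 0.226]), 'ee_rot': array([ 3.14, -0.  , -0.33]), 'force': array([-0.095,  0.482, -0.385]), 'moment': array([ 0.001,  0.028, -0.062]), 'gripper_force': np.float64(0.0), 'width': np.float64(0.088)}
scene [0.708 0.594 0.961]
scale_centre 0.83 [255.4 166. ] [ 0.5392 -0.0597  0.154 ]
scale_centre 0.3 [255.5 161.4] [ 0.5348 -0.0753  0.154 ]
dial_nose 0.41 [259.7 144.3] [ 0.5204 -0.0846  0.208 ]
lock_ring_top 0.67 [255.2 157.3] [ 0.5391 -0.061   0.188 ]
rider_tip 0.58 [265.1 164.1] [ 0.5127 -0.0576  0.156 ]
rider_tip 0.25 [261.3 322.5] [0.636  0.3476 0.156 ]
lock_ring 0.69 [255.5 163. ] [ 0.5396 -0.0567  0.17  ]
lock_ring 0.65 [254.9 161. ] [ 0.5394 -0.0638  0.17  ]
dial 0.54 [255.1 162.6] [ 0.5382 -0.0665  0.16  ]
press 0.68 [255.  199.8] [ 0.5425 -0.0571  0.    ]
top [0.365 0.004 1.229]
scale_centre 0.9 [273.3 185.2] [ 0.5428 -0.0606  0.154 ]
scale_centre 0.43 [307.7 166.8] [ 0.5878 -0.1438  0.154 ]
dial_nose 0.63 [282.9 189.8] [ 0.5233 -0.0791  0.208 ]
lock_ring_top 0.62 [274.  184.6] [ 0.5385 -0.0602  0.188 ]
lock_ring_top 0.4 [283.3 190.6] [ 0.5245 -0.0816  0.188 ]
rider_tip 0.58 [269.  200.7] [ 0.5051 -0.0501  0.156 ]
lock_ring 0.79 [271.4 186.1] [ 0.5379 -0.0552  0.17  ]
dial 0.54 [274.8 188.9] [ 0.5329 -0.0638  0.16  ]
press 0.55 [269.5 199.7] [ 0.5283 -0.0593  0.    ]
```

```bash
python3 - <<'E'
import cv2,numpy as np
a=cv2.imread("pics/s0.png");b=cv2.imread("pics/t0.png")
f=lambda im,x,y,w:cv2.resize(im[y:y+w,x:x+w],(400,400),interpolation=cv2.INTER_CUBIC)
z=np.hstack([f(a,215,115,80),f(b,235,145,80)])
cv2.imwrite("pics/z0.png",z)
E
```

```text
(no output)
```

View pics/both.png

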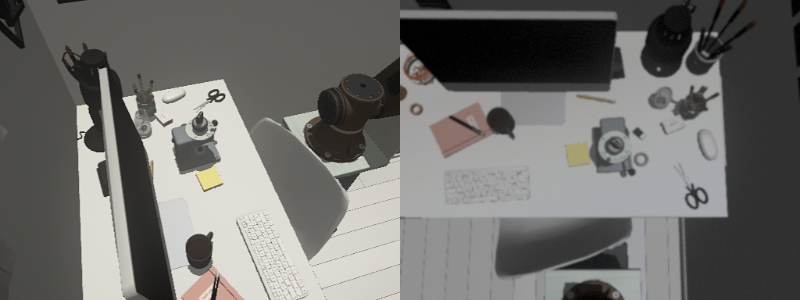

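View pics/z0.png

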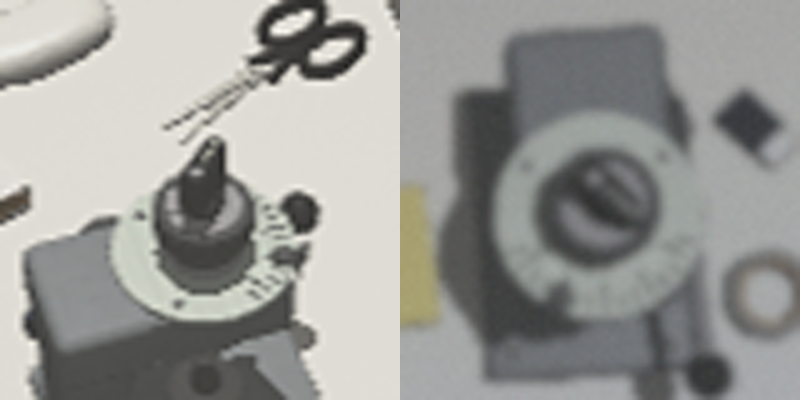

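The scene (both.png) shows the press in the middle right, with the monitor behind it. In the zoom, the plate is centred at top pixel ~(274,186). The rider is a dark blob at top ~(347,203)/5-crop → (268,203). The nose points to the lower right, about 65° counter-clockwise of the rider. Next I refine the centre and angles on rectified views.

```bash
cat >> h.py <<'E'
def rect(cam,im,z,c,h=.07,n=400):
    "view of plane z about c from above; up = world +x, left = +y"
    k=calibration(cam);K=np.array(k["camera_matrix"]);W=np.linalg.inv(np.array(k["extrinsics"]))
    s=2*h/n
    A=np.array([[0,-s,c[0]+h],[-s,0,c[1]+h],[0,0,z],[0,0,1]])
    H=K@(W@A)[:3]
    return cv2.warpPerspective(im,H,(n,n),flags=cv2.INTER_CUBIC|cv2.WARP_INVERSE_MAP)
def avg(cam,n=4): return np.mean([grab_frame(cam).astype(float) for _ in range(n)],0).astype(np.uint8)
def ang(a,c): return np.degrees(np.arctan2(a[1]-c[1],a[0]-c[0]))%360
E
python3 - <<'E'
from h import *
c=np.array([.540,-.060]);t=[]
for cam in("top","scene"):
    im=avg(cam,3);v=[rect(cam,im,z,c)for z in(.154,.222)]
    for q in v: cv2.circle(q,(200,200),2,(255,0,0),-1)
    cv2.circle(v[0],(200,200),int(.0505/.14*400),(255,0,0),1)
    t.append(np.hstack(v))
    for n,z in(("rider",.159),("dial",.215),("lock_ring",.184)):
        for r in regions_of(n,cam)[:1]:
            y,x=np.nonzero(r["region"]);p=ray(cam,(x.mean(),y.mean()),z)
            print(cam,n,round(r["score"],2),len(x),np.round(p,4),ang(p,c))
    for n,z in(("rider_tip",.156),("dial_nose",.208)):
        p=ray(cam,spot_point(n,cam)[0]["uv"],z);print(n,p.round(4),ang(p,c))
    print([ray(cam,uv,.3).round(3) for uv in((275,115),)] if cam=="top" else "")
cv2.imwrite("pics/r0.png",cv2.resize(np.vstack(t)[:,:,::-1],(600,600)))
E
```

```text
top lock_ring 0.52 273 [ 0.5333 -0.06    0.184 ] 179.90574105913663
rider_tip [ 0.5037 -0.0529  0.156 ] 168.92189507196073
dial_nose [ 0.5228 -0.0789  0.208 ] 227.67830776049564
[array([ 0.669, -0.057,  0.3  ])]
scene dial 0.61 100 [ 0.5408 -0.0609  0.215 ] 312.15464591008833
scene lock_ring 0.48 237 [ 0.5388 -0.0574  0.184 ] 113.93208594373995
rider_tip [ 0.5105 -0.0508  0.156 ] 162.6185706627838
dial_nose [ 0.5207 -0.0806  0.208 ] 226.8699652083317
```

View pics/r0.png

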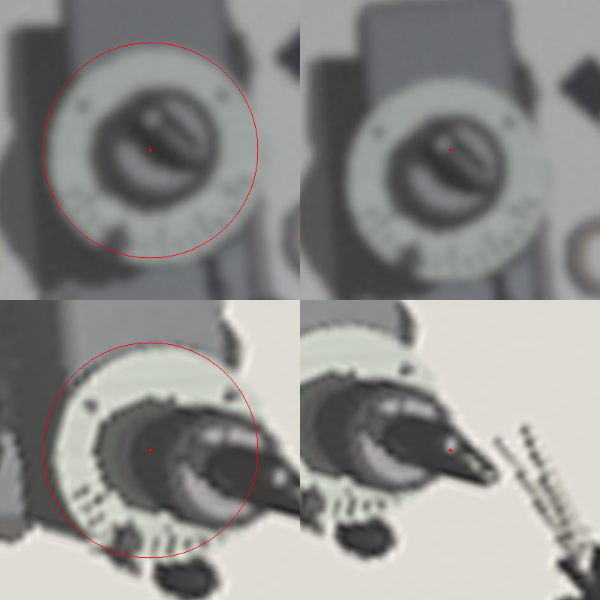

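The rectified views put the plate centre near (0.538, -0.064), the rider at ~154-158° and the nose at ~224°. I'm moving closer at a safe height.

arm_command([
  {"tz": -0.15},
  {"tz": -0.32,"tx": 0.1,"ty": 0.1,"twist": 0.03},
  {"tz": -0.32,"tx": 0.25,"ty": 0.25,"twist": 0.06},
  {"tz": -0.32,"tx": 0.4,"ty": 0.4,"twist": 0.1},
  {"tz": -0.32,"tx": 0.52,"ty": 0.52,"twist": 0.14},
  {"tz": -0.32,"tx": 0.65,"ty": 0.68,"twist": 0.18},
  {"tz": -0.32,"tx": 0.75,"ty": 0.8,"twist": 0.2},
  {"tz": -0.32,"tx": 0.8,"ty": 0.85,"twist": 0.22},
], claw=0.5, grip_force=20)

```text
invalid input
```

```bash
cat >> h.py <<'E'
def go(x,y,z,yawdeg):
    "shares from the present pose to a target"
    s=get_state();p=s["eef_pos"];w=s["ee_rot"][2]
    d=np.array([x,y,z])-p
    tx=d[0]*np.cos(w)+d[1]*np.sin(w);ty=d[0]*np.sin(w)-d[1]*np.cos(w)
    tw=(np.degrees(w)-yawdeg+180)%360-180
    print("t",round(s["t"],2),"p",p.round(4),"rot",np.degrees(s["ee_rot"]).round(2),"w",round(s["width"],4),"F",s["force"].round(2),"M",s["moment"].round(3),"q",s["q"].round(2))
    print("tx %.4f ty %.4f tz %.4f twist %.4f"%(tx/.25,ty/.25,-d[2]/.25,tw/180))
E
python3 - <<'E'
from h import *
from scipy.optimize import minimize
go(.538,-.064,.3,-136)
cs=[]
for cam,f in(("top","t0"),("scene","s0")):
    im=cv2.imread(f"pics/{f}.png");c=np.array([.538,-.064])
    g=cv2.GaussianBlur(rect(cam,im,.154,c),(0,0),2).astype(float)
    th=np.radians(np.arange(0,360,2))
    # robust edge score: step of brightness/green-minus-red across rim
    b,gr,r=g[...,0],g[...,1],g[...,2]
    def samp(ch,cx,cy,rad,t):
        x=(cx+rad*np.cos(t));y=(cy+rad*np.sin(t))  # offset from c
        col=(.07-y)/.00035;row=(.07-x)/.00035
        return cv2.remap(ch.astype(np.float32),col.astype(np.float32)[None],row.astype(np.float32)[None],1)[0]
    sc=lambda v:-sum(np.clip(np.abs(samp(ch,v[0],v[1],.0485,th)-samp(ch,v[0],v[1],.0525,th)),0,40).sum() for ch in(gr-r+0*b,gr,b))
    best=min(((sc((x,y)),x,y) for x in np.arange(-.006,.0061,.0005) for y in np.arange(-.006,.0061,.0005)))
    o=np.array(best[1:]);print(cam,c+o,best[0]);cs.append(c+o)
    t2=np.radians(np.arange(120,200,2.))
    lum=[np.mean([samp(gr,o[0]+d[0],o[1]+d[1],q,t2) for q in(.042,.045,.048,.051)],0) for d in[(0,0)]][0]
    print(dict(zip(range(120,200,2),lum.astype(int).tolist())))
E
```

```text
t 1.6 p [0.2186 0.6386 0.2266] rot [-180.     0.   -18.9] w 0.0878 F [ 0.2  -0.05 -0.21] M [-0.008  0.067  0.059] q [ 1.53  0.36  0.01 -0.   -1.22 -0.29]
tx 2.1189 ty 2.2453 tz -0.2936 twist 0.6506
top [ 0.537  -0.0625] -10489.446
{120: 135, 122: 133, 124: 131, 126: 131, 128: 134, 130: 134, 132: 133, 134: 131, 136: 131, 138: 132, 140: 132, 142: 129, 144: 123, 146: 113, 148: 99, 150: 87, 152: 79, 154: 78, 156: 79, 158: 84, 160: 93, 162: 105, 164: 118, 166: 129, 168: 137, 170: 139, 172: 139, 174: 139, 176: 141, 178: 143, 180: 143, 182: 141, 184: 140, 186: 141, 188: 143, 190: 145, 192: 146, 194: 145, 196: 144, 198: 145}
scene [ 0.5375 -0.067 ] -12340.982
{120: 192, 122: 175, 124: 168, 126: 180, 128: 191, 130: 180, 132: 156, 134: 154, 136: 175, 138: 191, 140: 194, 142: 186, 144: 172, 146: 146, 148: 109, 150: 80, 152: 74, 154: 84, 156: 89, 158: 87, 160: 93, 162: 108, 164: 135, 166: 172, 168: 202, 170: 209, 172: 188, 174: 165, 176: 163, 178: 171, 180: 163, 182: 141, 184: 135, 186: 154, 188: 178, 190: 181, 192: 159, 194: 141, 196: 145, 198: 161}
```

arm_command([
  {"tx": 0,"ty": 0,"tz": -0.15,"twist": 0},
  {"tx": 0.1,"ty": 0.1,"tz": -0.32,"twist": 0.03},
  {"tx": 0.25,"ty": 0.25,"tz": -0.32,"twist": 0.06},
  {"tx": 0.4,"ty": 0.4,"tz": -0.32,"twist": 0.1},
  {"tx": 0.52,"ty": 0.52,"tz": -0.32,"twist": 0.14},
  {"tx": 0.65,"ty": 0.68,"tz": -0.32,"twist": 0.18},
  {"tx": 0.75,"ty": 0.8,"tz": -0.32,"twist": 0.2},
  {"tx": 0.8,"ty": 0.85,"tz": -0.32,"twist": 0.22},
], claw=0.5, grip_force=20)

```text
t: 2.27
eef_pos: [0.3331, 0.3854, 0.3068]
ee_rot: [-3.141, 0.0, -1.024]
force: [1.5, -0.3, -0.3]
width: 0.0451
gripper_force: 0.0
```

```bash
python3 -c "
from h import *
go(.537,-.0645,.3,-136)"
```

```text
t 2.27 p [0.3331 0.3854 0.3068] rot [-1.7997e+02  2.0000e-02 -5.8680e+01] w 0.0451 F [ 1.46 -0.31 -0.32] M [ 0.095 -0.145 -0.003] q [ 1.24  0.04 -0.21  0.   -1.32 -0.7 ]
tx 1.9615 ty 0.2385 tz 0.0272 twist 0.4295
```

arm_command([
  {"tx": 0.15,"ty": 0.02,"tz": 0,"twist": 0.02},
  {"tx": 0.3,"ty": 0.04,"tz": 0,"twist": 0.05},
  {"tx": 0.45,"ty": 0.06,"tz": 0,"twist": 0.08},
  {"tx": 0.6,"ty": 0.08,"tz": 0,"twist": 0.12},
  {"tx": 0.75,"ty": 0.1,"tz": 0,"twist": 0.15},
  {"tx": 0.9,"ty": 0.11,"tz": 0,"twist": 0.18},
  {"tx": 1,"ty": 0.12,"tz": 0,"twist": 0.21},
  {"tx": 1,"ty": 0.12,"tz": 0,"twist": 0.21},
])

```text
t: 2.93
eef_pos: [0.4388, 0.1552, 0.3069]
ee_rot: [-3.141, -0.0, -1.69]
force: [0.4, -0.6, 0.1]
width: 0.0441
gripper_force: 0.0
```

```bash
python3 -c "
from h import *
go(.537,-.0645,.28,-136)"
```

```text
t 2.93 p [0.4388 0.1552 0.3069] rot [-1.7997e+02 -1.0000e-02 -9.6810e+01] w 0.0441 F [ 0.44 -0.62  0.13] M [ 0.038 -0.053  0.04 ] q [ 0.77 -0.04 -0.29  0.   -1.32 -0.88]
tx 0.8261 ty -0.4941 tz 0.1075 twist 0.2177
```

arm_command([
  {"tx": 0.13,"ty": -0.08,"tz": 0,"twist": 0.03},
  {"tx": 0.26,"ty": -0.16,"tz": 0,"twist": 0.06},
  {"tx": 0.39,"ty": -0.24,"tz": 0.02,"twist": 0.1},
  {"tx": 0.52,"ty": -0.32,"tz": 0.04,"twist": 0.14},
  {"tx": 0.65,"ty": -0.4,"tz": 0.06,"twist": 0.17},
  {"tx": 0.76,"ty": -0.46,"tz": 0.08,"twist": 0.2},
  {"tx": 0.826,"ty": -0.494,"tz": 0.1,"twist": 0.217},
  {"tx": 0.826,"ty": -0.494,"tz": 0.1,"twist": 0.217},
])

```text
t: 3.6
eef_pos: [0.5383, -0.0628, 0.2799]
ee_rot: [3.14, -0.002, -2.368]
force: [-0.3, -0.9, -0.2]
width: 0.0439
gripper_force: 0.0
```

```bash
python3 -c "
from h import *
go(.537,-.0645,.198,-136)
im=save('scene','s1');cv2.imwrite('pics/s1z.png',cv2.resize(im[60:260,160:360,::-1],(600,600),interpolation=2))"
```

```text
t 3.6 p [ 0.5383 -0.0628  0.2799] rot [ 1.7993e+02 -1.3000e-01 -1.3570e+02] w 0.0439 F [-0.34 -0.86 -0.23] M [ 0.099 -0.096 -0.05 ] q [ 0.25  0.11 -0.2   0.   -1.27 -1.04]
tx 0.0084 ty -0.0013 tz 0.3276 twist 0.0017
```

View pics/s1z.png

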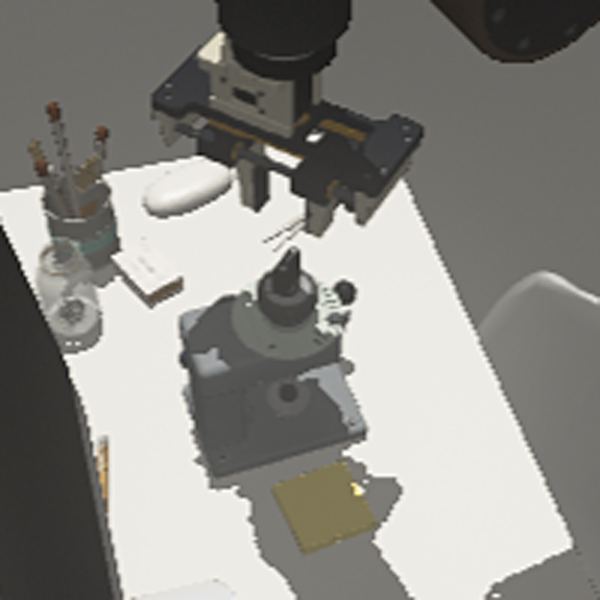

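The gripper hangs above the knob (crop ~(290,270)) with the fingers either side of it, at (255,190) and (318,215). Descending, then closing.

arm_command([
  {"tx": 0.008,"ty": -0.001,"tz": 0.06,"twist": 0},
  {"tx": 0.008,"ty": -0.001,"tz": 0.12,"twist": 0},
  {"tx": 0.008,"ty": -0.001,"tz": 0.18,"twist": 0},
  {"tx": 0.008,"ty": -0.001,"tz": 0.23,"twist": 0},
  {"tx": 0.008,"ty": -0.001,"tz": 0.27,"twist": 0},
  {"tx": 0.008,"ty": -0.001,"tz": 0.3,"twist": 0},
  {"tx": 0.008,"ty": -0.001,"tz": 0.32,"twist": 0},
  {"tx": 0.008,"ty": -0.001,"tz": 0.327,"twist": 0},
])

```text
t: 4.32
eef_pos: [0.5365, -0.0614, 0.1993]
ee_rot: [3.141, -0.0, -2.362]
force: [-0.2, 0.8, 0.1]
width: 0.0438
gripper_force: 0.0
```

arm_command([
  {"tx": 0,"ty": 0,"tz": 0,"twist": 0},
  {"tx": 0,"ty": 0,"tz": 0,"twist": 0},
  {"tx": 0,"ty": 0,"tz": 0,"twist": 0},
  {"tx": 0,"ty": 0,"tz": 0,"twist": 0},
  {"tx": 0,"ty": 0,"tz": 0,"twist": 0},
  {"tx": 0,"ty": 0,"tz": 0,"twist": 0},
  {"tx": 0,"ty": 0,"tz": 0,"twist": 0},
  {"tx": 0,"ty": 0,"tz": 0,"twist": 0},
], claw=0, grip_force=8)

```text
t: 4.98
eef_pos: [0.5388, -0.0638, 0.2004]
ee_rot: [-3.137, 0.0, -2.362]
force: [9.4, -12.7, -7.1]
width: 0.0155
gripper_force: 8.0
```

```bash
python3 -c "
from h import *
go(.537,-.0645,.198,-136)"
```

```text
t 4.98 p [ 0.5388 -0.0638  0.2004] rot [-1.7973e+02  3.0000e-02 -1.3535e+02] w 0.0155 F [  9.42 -12.7   -7.05] M [-4.634 -3.711  0.078] q [ 0.25  0.16 -0.32  0.   -1.09 -1.04]
tx 0.0072 ty 0.0029 tz 0.0096 twist 0.0036
```

arm_command([
  {"tx": 0,"ty": -0.006,"tz": 0,"twist": 0},
  {"tx": 0,"ty": -0.013,"tz": 0,"twist": 0},
  {"tx": 0,"ty": -0.013,"tz": 0,"twist": 0},
  {"tx": 0,"ty": -0.013,"tz": 0,"twist": 0},
  {"tx": 0,"ty": -0.013,"tz": 0,"twist": 0},
  {"tx": 0,"ty": -0.013,"tz": 0,"twist": 0},
  {"tx": 0,"ty": -0.013,"tz": 0,"twist": 0},
  {"tx": 0,"ty": -0.013,"tz": 0,"twist": 0},
], grip_force=25)

```text
t: 5.65
eef_pos: [0.5393, -0.0645, 0.2003]
ee_rot: [-3.14, 0.0, -2.362]
force: [1.4, -6.4, 3.4]
width: 0.014
gripper_force: 24.9
```

```bash
python3 - <<'E'
from h import *
go(.537,-.0645,.198,-136)
E
```

```text
t 5.65 p [ 0.5393 -0.0645  0.2003] rot [-1.7993e+02  1.0000e-02 -1.3534e+02] w 0.014 F [ 1.4  -6.39  3.38] M [-1.815 -0.61   0.034] q [ 0.24  0.16 -0.32  0.   -1.09 -1.03]
tx 0.0067 ty 0.0064 tz 0.0092 twist 0.0037
```

arm_command([
  {"tx": 0,"ty": -0.004,"tz": 0,"twist": 0.03},
  {"tx": 0,"ty": -0.004,"tz": 0,"twist": 0.065},
  {"tx": 0,"ty": -0.004,"tz": 0,"twist": 0.1},
  {"tx": 0,"ty": -0.004,"tz": 0,"twist": 0.135},
  {"tx": 0,"ty": -0.004,"tz": 0,"twist": 0.17},
  {"tx": 0,"ty": -0.004,"tz": 0,"twist": 0.205},
  {"tx": 0,"ty": -0.004,"tz": 0,"twist": 0.23},
  {"tx": 0,"ty": -0.004,"tz": 0,"twist": 0.25},
])

```text
t: 6.32
eef_pos: [0.5398, -0.0654, 0.2003]
ee_rot: [-3.14, 0.001, 3.131]
force: [1.2, -5.6, 4.3]
width: 0.0138
gripper_force: 24.9
```

```bash
python3 - <<'E'
from h import *
go(.538,-.0645,.198,154.5)
E
```

```text
t 6.32 p [ 0.5398 -0.0654  0.2003] rot [-1.7993e+02  3.0000e-02  1.7942e+02] w 0.0138 F [ 1.22 -5.63  4.27] M [-2.267 -0.483  0.099] q [ 0.24  0.16 -0.32  0.   -1.09 -1.82]
tx 0.0072 ty 0.0035 tz 0.0093 twist 0.1384
```

arm_command([
  {"tx": 0,"ty": -0.002,"tz": 0,"twist": 0.03},
  {"tx": 0,"ty": -0.004,"tz": 0,"twist": 0.06},
  {"tx": 0,"ty": -0.004,"tz": 0,"twist": 0.09},
  {"tx": 0,"ty": -0.004,"tz": 0,"twist": 0.12},
  {"tx": 0,"ty": -0.004,"tz": 0,"twist": 0.138},
  {"tx": 0,"ty": -0.004,"tz": 0,"twist": 0.138},
  {"tx": 0,"ty": -0.004,"tz": 0,"twist": 0.138},
  {"tx": 0,"ty": -0.004,"tz": 0,"twist": 0.138},
])

```text
t: 6.98
eef_pos: [0.5397, -0.066, 0.2003]
ee_rot: [-3.141, 0.001, 2.705]
force: [-0.5, -3.8, 5.3]
width: 0.0138
gripper_force: 25.0
```

```bash
python3 - <<'E'
from h import *
go(.538,-.0655,.198,154.5)
S=8
for cam,f,c0 in(("top","t0",(.537,-.0625)),("scene","s0",(.5375,-.067))):
    k=calibration(cam);K=np.array(k["camera_matrix"]);W=np.linalg.inv(np.array(k["extrinsics"]))
    im=cv2.imread(f"pics/{f}.png")[:,:,1]
    def px(P):
        P=np.c_[P,np.ones(len(P))];q=(K@(W@P.T)[:3]).T;return q[:,:2]/q[:,2:]
    u0=np.round(px(np.array([[*c0,.154]]))[0]).astype(int)-45
    g=cv2.GaussianBlur(cv2.resize(im[u0[1]:u0[1]+90,u0[0]:u0[0]+90],None,fx=S,fy=S,interpolation=cv2.INTER_CUBIC),(0,0),5).astype(float)
    def hull(pts,c,a,dz):
        r,t,z=np.array(pts).T;a=np.radians(a)
        P=np.c_[c[0]+r*np.cos(a)-t*np.sin(a),c[1]+r*np.sin(a)+t*np.cos(a),z]
        q=(px(P)-u0+.5)*S-.5
        m=np.zeros(g.shape,np.uint8);cv2.fillConvexPoly(m,cv2.convexHull(q.astype(np.float32)).astype(np.int32),1);return m
    def disc(c,r0,r1):
        t=np.linspace(0,6.28,90)
        P=lambda r:((px(np.c_[c[0]+r*np.cos(t),c[1]+r*np.sin(t),0*t+.154])-u0+.5)*S-.5).astype(np.int32)
        m=np.zeros(g.shape,np.uint8);cv2.fillPoly(m,[P(r1)],1);cv2.fillPoly(m,[P(r0)],0);return m
    for dc in((0,0),(.0007,0),(-.0007,0),(0,.0007),(0,-.0007)):
        c=np.array(c0)+dc;ring=disc(c,.041,.049);out=[]
        for a in np.arange(140,172,.5):
            pts=[(r,t,z) for r in(.041,.057) for t in(-.0055,.0055) for z in(.154,.164)]
            m=hull(pts,c,a,0)
            near=cv2.dilate(m,np.ones((33,33),np.uint8))-m
            i=(m&ring)>0;o=(near&ring)>0
            out.append((g[o].mean()-g[i].mean(),a))
        out.sort();print(cam,dc,[(round(s,1),a) for s,a in out[::-1][:4]])
E
```

```text
t 6.98 p [ 0.5397 -0.066   0.2003] rot [-1.7998e+02  4.0000e-02  1.5496e+02] w 0.0138 F [-0.48 -3.76  5.26] M [-1.465 -0.003 -0.074] q [ 0.24  0.16 -0.32  0.   -1.09 -2.25]
tx 0.0071 ty -0.0010 tz 0.0092 twist 0.0025
top (0, 0) [(np.float64(41.2), np.float64(155.0)), (np.float64(40.9), np.float64(155.5)), (np.float64(40.8), np.float64(154.5)), (np.float64(40.5), np.float64(156.0))]
top (0.0007, 0) [(np.float64(41.4), np.float64(155.5)), (np.float64(41.2), np.float64(155.0)), (np.float64(41.2), np.float64(156.0)), (np.float64(40.6), np.float64(154.5))]
top (-0.0007, 0) [(np.float64(40.6), np.float64(155.0)), (np.float64(40.5), np.float64(154.5)), (np.float64(40.3), np.float64(154.0)), (np.float64(40.0), np.float64(155.5))]
top (0, 0.0007) [(np.float64(40.7), np.float64(156.0)), (np.float64(40.6), np.float64(155.5)), (np.float64(40.4), np.float64(156.5)), (np.float64(39.9), np.float64(155.0))]
top (0, -0.0007) [(np.float64(41.5), np.float64(154.5)), (np.float64(41.4), np.float64(154.0)), (np.float64(41.3), np.float64(155.0)), (np.float64(41.0), np.float64(153.5))]
scene (0, 0) [(np.float64(62.7), np.float64(149.0)), (np.float64(62.6), np.float64(149.5)), (np.float64(62.0), np.float64(148.5)), (np.float64(61.4), np.float64(150.0))]
scene (0.0007, 0) [(np.float64(62.3), np.float64(150.0)), (np.float64(62.1), np.float64(150.5)), (np.float64(60.8), np.float64(149.5)), (np.float64(60.6), np.float64(148.5))]
scene (-0.0007, 0) [(np.float64(62.4), np.float64(150.0)), (np.float64(62.2), np.float64(148.0)), (np.float64(61.8), np.float64(149.0)), (np.float64(61.6), np.float64(149.5))]
scene (0, 0.0007) [(np.float64(62.1), np.float64(150.5)), (np.float64(61.9), np.float64(150.0)), (np.float64(61.1), np.float64(151.0)), (np.float64(60.7), np.float64(149.5))]
scene (0, -0.0007) [(np.float64(62.2), np.float64(148.5)), (np.float64(61.8), np.float64(148.0)), (np.float64(61.6), np.float64(150.0)), (np.float64(61.3), np.float64(147.5))]
```

arm_command([
  {"tx": 0,"ty": 0,"tz": 0,"twist": 0},
  {"tx": 0,"ty": 0,"tz": 0,"twist": 0},
  {"tx": 0,"ty": 0,"tz": 0,"twist": 0},
  {"tx": 0,"ty": 0,"tz": 0,"twist": 0},
  {"tx": 0,"ty": 0,"tz": -0.1,"twist": 0},
  {"tx": 0,"ty": 0,"tz": -0.2,"twist": 0},
  {"tx": 0,"ty": 0,"tz": -0.3,"twist": 0},
  {"tx": 0,"ty": 0,"tz": -0.36,"twist": 0},
], claw=0.5)

```text
t: 7.65
eef_pos: [0.5403, -0.0656, 0.2923]
ee_rot: [3.14, 0.002, 2.703]
force: [0.4, -0.0, -0.2]
width: 0.0438
gripper_force: 0.0
```

arm_command([
  {"tx": 0.06,"ty": 0.12,"tz": 0,"twist": 0},
  {"tx": 0.12,"ty": 0.26,"tz": 0,"twist": 0},
  {"tx": 0.18,"ty": 0.4,"tz": 0,"twist": 0},
  {"tx": 0.25,"ty": 0.54,"tz": 0,"twist": 0},
  {"tx": 0.31,"ty": 0.68,"tz": 0,"twist": 0},
  {"tx": 0.37,"ty": 0.8,"tz": 0,"twist": 0},
  {"tx": 0.42,"ty": 0.9,"tz": 0,"twist": 0},
  {"tx": 0.42,"ty": 0.9,"tz": 0,"twist": 0},
], claw=1)

```text
t: 8.32
eef_pos: [0.5401, 0.187, 0.2889]
ee_rot: [3.142, -0.001, 2.706]
force: [0.6, -0.4, -0.0]
width: 0.0865
gripper_force: 0.0
```

```bash
python3 - <<'E'
from h import *
go(.538,-.066,.25,154.5)
t=[]
for cam,c in(("top",(.537,-.063)),("scene",(.538,-.066))):
    im=avg(cam,8);np.save(f"{cam}1.npy",im)
    t.append(np.hstack([rect(cam,im,z,c,.06) for z in(.154,.222)]))
    for n,z in(("rider_tip",.156),("dial_nose",.208),("scale_centre",.154),("lock_ring_top",.188)):
        print(cam,n,[(round(r["score"],2),ray(cam,r["uv"],z)[:2].round(4)) for r in spot_point(n,cam)[:1]])
cv2.imwrite("pics/r1.png",cv2.resize(np.vstack(t)[:,:,::-1],(600,600)))
E
```

```text
t 8.32 p [0.5401 0.187  0.2889] rot [ 1.8000e+02 -5.0000e-02  1.5502e+02] w 0.0865 F [ 0.61 -0.41 -0.02] M [-0.102 -0.246  0.046] q [ 0.67  0.15 -0.12 -0.   -1.3  -2.68]
tx -0.4195 ty -0.9210 tz 0.1556 twist 0.0029
top rider_tip [(0.55, array([ 0.503 , -0.0396]))]
top dial_nose [(0.64, array([ 0.52  , -0.0532]))]
top scale_centre []
top lock_ring_top [(0.75, array([ 0.5397, -0.0595]))]
scene rider_tip []
scene dial_nose [(0.55, array([ 0.523 , -0.0462]))]
scene scale_centre [(0.74, array([ 0.5416, -0.0581]))]
scene lock_ring_top [(0.65, array([ 0.5432, -0.0643]))]
```

View pics/r1.png

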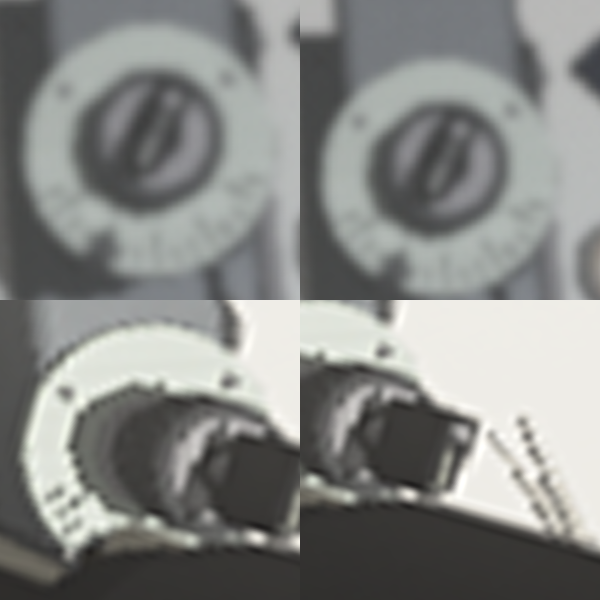

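The top view (lower-left part of the upper panels) shows the bar pointing toward the rider at (105,243). The gripper blocks the scene view. I'll fit the centre in the averaged top image, using the rim, ticks and screws.

```bash
python3 - <<'E'
from h import *
def ana(cam,im,c):
    n=1200;h=.06;s=2*h/n
    g=cv2.GaussianBlur(rect(cam,im,.154,c,h,n),(0,0),4)[...,1].astype(np.float32)
    def S(o,r,td):
        t=np.radians(td)[None];r=np.array(r)[:,None]
        x=o[0]+r*np.cos(t);y=o[1]+r*np.sin(t)
        return cv2.remap(g,((h-y)/s).astype(np.float32),((h-x)/s).astype(np.float32),1)
    ts=np.r_[np.arange(104,138,.5),np.arange(172,264,.5)] if cam=="top" else np.r_[np.arange(104,138,.5),np.arange(172,200,.5)]
    R=np.arange(.038,.049,.001);res=[]
    for ox in np.arange(-.003,.0031,.00025):
        for oy in np.arange(-.003,.0031,.00025):
            p=S((ox,oy),R,ts).mean(0);p=p-np.convolve(np.pad(p,10,'edge'),np.ones(20)/20,'same')[10:-10]
            z=(p*np.exp(-1j*np.radians(ts)*36)).mean()
            res.append((abs(z),ox,oy,(np.degrees(np.angle(-z))/36)%10))
    res.sort(reverse=True)
    for a,ox,oy,ph in res[:3]:
        td=np.arange(130,180,.5);q=S((ox,oy),np.arange(.041,.050,.001),td).mean(0)
        base=np.percentile(q,85);w=np.clip(base-12-q,0,None);w[(td<142)|(td>168)]=0
        print(cam,round(a,2),c+np.array([ox,oy]),"tick phase",round(ph,2),"rider",round((w*td).sum()/w.sum(),2))
    # rim, robust radial-gradient fit
    rr=np.arange(.045,.056,.00025);td=np.arange(0,360,3.)
    P=S((0,0),rr,td);G=np.abs(np.diff(P,axis=0));k=G.argmax(0);ok=G.max(0)>1.0
    e=np.c_[rr[k]*np.cos(np.radians(td)),rr[k]*np.sin(np.radians(td))][ok]
    from scipy.optimize import least_squares
    f=least_squares(lambda v:np.hypot(e[:,0]-v[0],e[:,1]-v[1])-v[2],[0,0,.0505],loss="soft_l1",f_scale=.0005).x
    print("rim",c+f[:2],f[2])
ana("top",np.load("top1.npy"),np.array([.537,-.0625]))
ana("top",cv2.imread("pics/t0.png"),np.array([.537,-.0625]))
ana("scene",cv2.imread("pics/s0.png"),np.array([.538,-.0665]))
E
```

```text
top 1.0 [ 0.5375 -0.061 ] tick phase 4.15 rider 156.44
top 1.0 [ 0.5375 -0.0615] tick phase 4.61 rider 155.92
top 1.0 [ 0.53725 -0.061  ] tick phase 4.09 rider 156.29
rim [ 0.53679393 -0.0629023 ] 0.050030193751411024
top 1.02 [ 0.5375 -0.0625] tick phase 5.56 rider 154.89
top 1.02 [ 0.5375 -0.063 ] tick phase 6.01 rider 154.34
top 1.02 [ 0.53725 -0.062  ] tick phase 5.03 rider 155.29
rim [ 0.53700724 -0.06302478] 0.049960561055231084
scene 10.7 [ 0.5375  -0.06825] tick phase 7.62 rider 153.55
scene 10.7 [ 0.53725 -0.06825] tick phase 7.75 rider 153.44
scene 10.68 [ 0.5375 -0.068 ] tick phase 7.4 rider 153.83
rim [ 0.53711754 -0.06662663] 0.0505673248683932
```

```bash
python3 - <<'E'
from h import *
c=np.array([.5369,-.063]);im=np.load("top1.npy");o=[]
for z,r in((.222,(.0,.03)),(.154,(.03,.055))):
    v=rect("top",im,z,c,.055,400);v=cv2.convertScaleAbs(v,alpha=1.5)
    for a in(145,155,165):
        q=[(int(200-R*np.sin(np.radians(a))/.055*200),int(200-R*np.cos(np.radians(a))/.055*200)) for R in r]
        cv2.line(v,*q,(255,0,0) if a==155 else (0,160,255),1)
    o.append(v)
cv2.imwrite("pics/r2.png",np.hstack(o)[:,:,::-1])
E
```

```text
(no output)
```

View pics/r2.png

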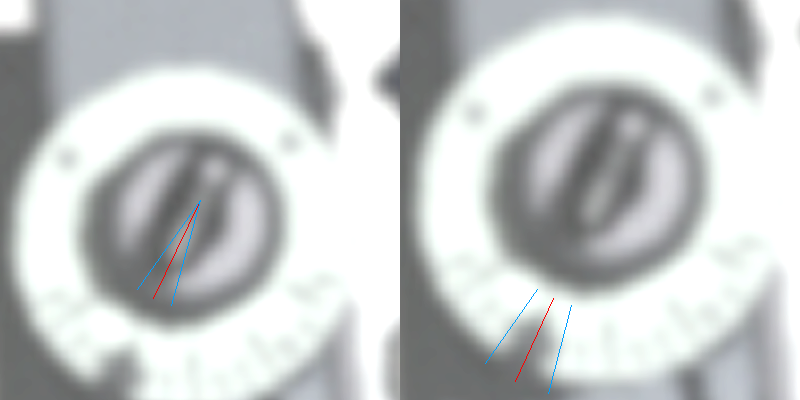

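Both the rider and the bar lie along the 155° line (rider blob at right panel (530,345)), so the setting is good. Next is the ring: approach with the finger line at 130°/-50°, so the sweep never crosses the rider.

arm_command([
  {"tx": -0.06,"ty": -0.12,"tz": 0,"twist": -0.035},
  {"tx": -0.12,"ty": -0.26,"tz": 0,"twist": -0.07},
  {"tx": -0.18,"ty": -0.4,"tz": 0,"twist": -0.105},
  {"tx": -0.25,"ty": -0.54,"tz": 0,"twist": -0.14},
  {"tx": -0.31,"ty": -0.68,"tz": 0,"twist": -0.175},
  {"tx": -0.37,"ty": -0.81,"tz": 0,"twist": -0.21},
  {"tx": -0.42,"ty": -0.918,"tz": 0,"twist": -0.245},
  {"tx": -0.42,"ty": -0.918,"tz": 0,"twist": -0.28},
], claw=1)

```text
t: 10.18
eef_pos: [0.5372, -0.074, 0.2899]
ee_rot: [-3.141, -0.0, -2.7]
force: [-0.4, 0.3, 0.5]
width: 0.0876
gripper_force: 0.0
```

```bash
python3 - <<'E'
from h import *
go(.5385,-.0656,.165,-140)
E
```

```text
t 10.18 p [ 0.5372 -0.074   0.2899] rot [-1.7996e+02 -3.0000e-02 -1.5467e+02] w 0.0876 F [-0.38  0.28  0.51] M [ 0.141 -0.139 -0.02 ] q [ 0.23  0.1  -0.18  0.   -1.29 -1.35]
tx -0.0190 ty 0.0280 tz 0.4996 twist -0.0815
```

arm_command([
  {"tx": 0,"ty": 0,"tz": 0,"twist": -0.035},
  {"tx": 0,"ty": 0,"tz": 0.04,"twist": -0.07},
  {"tx": 0,"ty": 0,"tz": 0.1,"twist": -0.0815},
  {"tx": 0,"ty": 0,"tz": 0.16,"twist": -0.0815},
  {"tx": 0,"ty": 0,"tz": 0.2,"twist": -0.0815},
  {"tx": 0,"ty": 0,"tz": 0.2,"twist": -0.0815},
  {"tx": 0,"ty": 0,"tz": 0.2,"twist": -0.0815},
  {"tx": 0,"ty": 0,"tz": 0.2,"twist": -0.0815},
])

```text
t: 10.85
eef_pos: [0.5383, -0.0698, 0.2406]
ee_rot: [-3.141, 0.001, -2.446]
force: [0.5, -0.1, 0.6]
width: 0.0878
gripper_force: 0.0
```

```bash
python3 - <<'E'
from h import *
go(.5385,-.0656,.165,-140)
E
```

```text
t 10.85 p [ 0.5383 -0.0698  0.2406] rot [-1.7995e+02  4.0000e-02 -1.4012e+02] w 0.0878 F [ 0.48 -0.05  0.62] M [ 0.045 -0.18   0.009] q [ 0.23  0.13 -0.26  0.   -1.18 -1.11]
tx -0.0116 ty 0.0124 tz 0.3025 twist -0.0007
```

arm_command([
  {"tx": -0.0116,"ty": 0.0124,"tz": 0.03,"twist": 0},
  {"tx": -0.0116,"ty": 0.0124,"tz": 0.08,"twist": 0},
  {"tx": -0.0116,"ty": 0.0124,"tz": 0.13,"twist": 0},
  {"tx": -0.0116,"ty": 0.0124,"tz": 0.18,"twist": 0},
  {"tx": -0.0116,"ty": 0.0124,"tz": 0.23,"twist": 0},
  {"tx": -0.0116,"ty": 0.0124,"tz": 0.27,"twist": 0},
  {"tx": -0.0116,"ty": 0.0124,"tz": 0.295,"twist": 0},
  {"tx": -0.0116,"ty": 0.0124,"tz": 0.302,"twist": 0},
])

```text
t: 11.52
eef_pos: [0.5376, -0.0655, 0.1633]
ee_rot: [3.141, -0.001, -2.446]
force: [-0.6, -0.5, 0.1]
width: 0.0876
gripper_force: 0.0
```

```bash
python3 - <<'E'
from h import *
go(.5385,-.0656,.165,-140)
E
```

```text
t 11.52 p [ 0.5376 -0.0655  0.1633] rot [ 1.7996e+02 -6.0000e-02 -1.4012e+02] w 0.0876 F [-0.64 -0.52  0.06] M [ 0.112 -0.081 -0.033] q [ 0.24  0.19 -0.37 -0.   -1.01 -1.12]
tx -0.0024 ty -0.0027 tz -0.0069 twist -0.0007
```

Close gently on the ring.

arm_command([
  {"tx": 0,"ty": -0.002,"tz": -0.006,"twist": 0},
  {"tx": 0,"ty": -0.002,"tz": -0.006,"twist": 0},
  {"tx": 0,"ty": -0.002,"tz": -0.006,"twist": 0},
  {"tx": 0,"ty": -0.002,"tz": -0.006,"twist": 0},
  {"tx": 0,"ty": -0.002,"tz": -0.006,"twist": 0},
  {"tx": 0,"ty": -0.002,"tz": -0.006,"twist": 0},
  {"tx": 0,"ty": -0.002,"tz": -0.006,"twist": 0},
  {"tx": 0,"ty": -0.002,"tz": -0.006,"twist": 0},
], claw=0, grip_force=10)

```text
t: 12.18
eef_pos: [0.5383, -0.0658, 0.166]
ee_rot: [3.141, 0.0, -2.446]
force: [-2.6, 1.8, 3.1]
width: 0.0527
gripper_force: 10.0
```

```bash
python3 - <<'E'
from h import *
go(.5385,-.0656,.165,-140)
E
```

```text
t 12.18 p [ 0.5383 -0.0658  0.166 ] rot [ 1.7999e+02  2.0000e-02 -1.4012e+02] w 0.0527 F [-2.63  1.84  3.12] M [ 0.803  0.532 -0.002] q [ 0.24  0.19 -0.37 -0.   -1.01 -1.11]
tx -0.0012 ty 0.0001 tz 0.0041 twist -0.0007
```

arm_command([
  {"tx": 0,"ty": 0,"tz": 0,"twist": 0},
  {"tx": 0,"ty": 0,"tz": 0,"twist": 0},
  {"tx": 0,"ty": 0,"tz": 0,"twist": 0.01},
  {"tx": 0,"ty": 0,"tz": 0,"twist": 0.02},
  {"tx": 0,"ty": 0,"tz": 0.001,"twist": 0.03},
  {"tx": 0,"ty": 0,"tz": 0.001,"twist": 0.03},
  {"tx": 0,"ty": 0,"tz": 0.001,"twist": 0.03},
  {"tx": 0,"ty": 0,"tz": 0.001,"twist": 0.03},
], grip_force=45)

```text
t: 12.85
eef_pos: [0.5382, -0.0658, 0.1658]
ee_rot: [3.141, 0.0, -2.54]
force: [-3.1, 3.0, 4.0]
width: 0.0523
gripper_force: 45.0
```

```bash
python3 - <<'E'
from h import *
go(.5385,-.0656,.165,-140)
E
```

```text
t 12.85 p [ 0.5382 -0.0658  0.1658] rot [ 1.7999e+02  1.0000e-02 -1.4552e+02] w 0.0523 F [-3.08  3.01  3.99] M [ 1.243  0.904 -0.048] q [ 0.24  0.19 -0.37 -0.   -1.01 -1.21]
tx -0.0013 ty 0.0001 tz 0.0031 twist -0.0307
```

arm_command([
  {"tx": 0,"ty": 0,"tz": 0,"twist": 0.01},
  {"tx": 0,"ty": 0,"tz": 0.001,"twist": 0.02},
  {"tx": 0,"ty": 0,"tz": 0.001,"twist": 0.03},
  {"tx": 0,"ty": 0,"tz": 0.0015,"twist": 0.04},
  {"tx": 0,"ty": 0,"tz": 0.0015,"twist": 0.05},
  {"tx": 0,"ty": 0,"tz": 0.0015,"twist": 0.05},
  {"tx": 0,"ty": 0,"tz": 0.0015,"twist": 0.05},
  {"tx": 0,"ty": 0,"tz": 0.0015,"twist": 0.05},
])

```text
t: 13.52
eef_pos: [0.5383, -0.0658, 0.1654]
ee_rot: [3.141, 0.0, -2.696]
force: [-3.2, 3.5, 5.7]
width: 0.0522
gripper_force: 45.0
```

```bash
cat > m.py <<'E'
from h import *
s=get_state();print(round(s["t"],2),"yaw",np.degrees(s["ee_rot"][2]).round(2),"M",s["moment"].round(3),"F",s["force"].round(1),"p",s["eef_pos"].round(4),"w",round(s["width"],4),"q6",s["q"][5].round(3),"e6",s["joint_efforts"][5].round(3))
E
python3 m.py
```

```text
13.52 yaw -154.48 M [ 1.414  1.037 -0.046] F [-3.2  3.5  5.7] p [ 0.5383 -0.0658  0.1654] w 0.0522 q6 -1.365 e6 0.034
```

arm_command([
  {"tx": 0,"ty": 0,"tz": 0,"twist": 0.01},
  {"tx": 0,"ty": 0,"tz": 0,"twist": 0.02},
  {"tx": 0,"ty": 0,"tz": 0,"twist": 0.03},
  {"tx": 0,"ty": 0,"tz": 0,"twist": 0.04},
  {"tx": 0,"ty": 0,"tz": 0,"twist": 0.05},
  {"tx": 0,"ty": 0,"tz": 0,"twist": 0.05},
  {"tx": 0,"ty": 0,"tz": 0,"twist": 0.05},
  {"tx": 0,"ty": 0,"tz": 0,"twist": 0.05},
])

```text
t: 14.18
eef_pos: [0.5382, -0.0657, 0.165]
ee_rot: [3.141, -0.0, -2.853]
force: [-2.2, 4.8, 3.2]
width: 0.0525
gripper_force: 45.0
```

```bash
python3 m.py
```

```text
14.18 yaw -163.46 M [ 1.759  0.701 -0.014] F [-2.2  4.8  3.2] p [ 0.5382 -0.0657  0.165 ] w 0.0525 q6 -1.522 e6 0.022
```

arm_command([
  {"tx": 0,"ty": 0,"tz": 0,"twist": 0.01},
  {"tx": 0,"ty": 0,"tz": 0,"twist": 0.02},
  {"tx": 0,"ty": 0,"tz": 0.001,"twist": 0.03},
  {"tx": 0,"ty": 0,"tz": 0.001,"twist": 0.04},
  {"tx": 0,"ty": 0,"tz": 0.001,"twist": 0.05},
  {"tx": 0,"ty": 0,"tz": 0.001,"twist": 0.05},
  {"tx": 0,"ty": 0,"tz": 0.001,"twist": 0.05},
  {"tx": 0,"ty": 0,"tz": 0.001,"twist": 0.05},
])

```text
t: 14.85
eef_pos: [0.5382, -0.0657, 0.1648]
ee_rot: [3.141, -0.0, -3.01]
force: [-2.2, 4.3, 2.9]
width: 0.0522
gripper_force: 45.0
```

```bash
python3 m.py
```

```text
14.85 yaw -172.47 M [ 1.77   0.714 -0.071] F [-2.2  4.3  2.9] p [ 0.5382 -0.0657  0.1648] w 0.0522 q6 -1.679 e6 0.06
```

arm_command([
  {"tx": 0,"ty": 0,"tz": 0,"twist": 0.01},
  {"tx": 0,"ty": 0,"tz": 0,"twist": 0.02},
  {"tx": 0,"ty": 0,"tz": 0.001,"twist": 0.03},
  {"tx": 0,"ty": 0,"tz": 0.001,"twist": 0.04},
  {"tx": 0,"ty": 0,"tz": 0.0015,"twist": 0.05},
  {"tx": 0,"ty": 0,"tz": 0.0015,"twist": 0.05},
  {"tx": 0,"ty": 0,"tz": 0.0015,"twist": 0.05},
  {"tx": 0,"ty": 0,"tz": 0.0015,"twist": 0.05},
])

```text
t: 15.52
eef_pos: [0.5382, -0.0657, 0.1645]
ee_rot: [3.141, -0.0, 3.116]
force: [-1.9, 5.3, 3.1]
width: 0.0519
gripper_force: 45.0
```

```bash
python3 m.py
```

```text
15.52 yaw 178.55 M [1.875 0.899 0.171] F [-1.9  5.3  3.1] p [ 0.5382 -0.0657  0.1645] w 0.0519 q6 -1.836 e6 -0.179
```

The ring has met the washer (Mz is rising). Small steps now.

arm_command([
  {"tx": 0,"ty": 0,"tz": 0,"twist": 0.006},
  {"tx": 0,"ty": 0,"tz": 0,"twist": 0.006},
  {"tx": 0,"ty": 0,"tz": 0,"twist": 0.012},
  {"tx": 0,"ty": 0,"tz": 0,"twist": 0.012},
  {"tx": 0,"ty": 0,"tz": 0.0005,"twist": 0.018},
  {"tx": 0,"ty": 0,"tz": 0.0005,"twist": 0.018},
  {"tx": 0,"ty": 0,"tz": 0.0005,"twist": 0.018},
  {"tx": 0,"ty": 0,"tz": 0.0005,"twist": 0.018},
])

```text
t: 16.18
eef_pos: [0.5382, -0.0657, 0.1644]
ee_rot: [3.141, -0.0, 3.06]
force: [-2.9, 5.5, 3.1]
width: 0.0524
gripper_force: 45.0
```

```bash
python3 m.py
```

```text
16.18 yaw 175.34 M [1.924 0.899 0.447] F [-2.9  5.5  3.1] p [ 0.5382 -0.0657  0.1644] w 0.0524 q6 -1.892 e6 -0.447
```

arm_command([
  {"tx": 0,"ty": 0,"tz": 0,"twist": 0},
  {"tx": 0,"ty": 0,"tz": 0,"twist": 0},
  {"tx": 0,"ty": 0,"tz": 0,"twist": 0},
  {"tx": 0,"ty": 0,"tz": 0,"twist": 0.006},
  {"tx": 0,"ty": 0,"tz": 0,"twist": 0.006},
  {"tx": 0,"ty": 0,"tz": 0,"twist": 0.006},
  {"tx": 0,"ty": 0,"tz": 0,"twist": 0.006},
  {"tx": 0,"ty": 0,"tz": 0,"twist": 0.006},
])

```text
t: 16.85
eef_pos: [0.5382, -0.0657, 0.1644]
ee_rot: [3.141, -0.0, 3.041]
force: [-2.5, 5.7, 3.6]
width: 0.0517
gripper_force: 45.0
```

```bash
python3 m.py; python3 -c "
from h import *
for _ in range(5): grab_frame('top'); print(get_state()['moment'][2].round(3),end=' ')"
```

```text
16.85 yaw 174.26 M [1.932 0.872 0.384] F [-2.5  5.7  3.6] p [ 0.5382 -0.0657  0.1644] w 0.0517 q6 -1.911 e6 -0.402
0.389 0.405 0.389 0.363 0.393
```

arm_command([
  {"tx": 0,"ty": 0,"tz": 0,"twist": 0.006},
  {"tx": 0,"ty": 0,"tz": 0,"twist": 0.006},
  {"tx": 0,"ty": 0,"tz": 0,"twist": 0.006},
  {"tx": 0,"ty": 0,"tz": 0,"twist": 0.013},
  {"tx": 0,"ty": 0,"tz": 0,"twist": 0.013},
  {"tx": 0,"ty": 0,"tz": 0,"twist": 0.013},
  {"tx": 0,"ty": 0,"tz": 0,"twist": 0.013},
  {"tx": 0,"ty": 0,"tz": 0,"twist": 0.013},
])

```text
t: 17.77
eef_pos: [0.5382, -0.0656, 0.1644]
ee_rot: [3.141, -0.0, 3.001]
force: [-2.4, 5.6, 2.9]
width: 0.052
gripper_force: 45.0
```

```bash
python3 m.py; python3 -c "
from h import *
for _ in range(5): grab_frame('top'); print(get_state()['moment'][2].round(3),end=' ')"
```

```text
17.77 yaw 171.92 M [1.885 0.776 0.449] F [-2.4  5.6  2.9] p [ 0.5382 -0.0656  0.1644] w 0.052 q6 -1.952 e6 -0.43
0.422 0.437 0.483 0.398 0.432
```

arm_command([
  {"tx": 0,"ty": 0,"tz": 0,"twist": 0},
  {"tx": 0,"ty": 0,"tz": 0,"twist": 0.006},
  {"tx": 0,"ty": 0,"tz": 0,"twist": 0.006},
  {"tx": 0,"ty": 0,"tz": 0,"twist": 0.006},
  {"tx": 0,"ty": 0,"tz": 0.0003,"twist": 0.013},
  {"tx": 0,"ty": 0,"tz": 0.0003,"twist": 0.013},
  {"tx": 0,"ty": 0,"tz": 0.0003,"twist": 0.013},
  {"tx": 0,"ty": 0,"tz": 0.0003,"twist": 0.013},
], grip_force=60)

```text
t: 18.68
eef_pos: [0.5382, -0.0656, 0.1643]
ee_rot: [3.141, -0.0, 2.96]
force: [-2.0, 5.1, 3.8]
width: 0.0517
gripper_force: 60.0
```

```bash
python3 m.py; python3 -c "
from h import *
for _ in range(5): grab_frame('top'); print(get_state()['moment'][2].round(3),end=' ')"
```

```text
18.68 yaw 169.59 M [1.939 0.793 0.474] F [-2.   5.1  3.8] p [ 0.5382 -0.0656  0.1643] w 0.0517 q6 -1.992 e6 -0.484
0.441 0.457 0.522 0.494 0.452
```

arm_command([
  {"tx": 0,"ty": 0,"tz": 0,"twist": 0.006},
  {"tx": 0,"ty": 0,"tz": 0,"twist": 0.006},
  {"tx": 0,"ty": 0,"tz": 0,"twist": 0.006},
  {"tx": 0,"ty": 0,"tz": 0.0003,"twist": 0.013},
  {"tx": 0,"ty": 0,"tz": 0.0003,"twist": 0.013},
  {"tx": 0,"ty": 0,"tz": 0.0003,"twist": 0.013},
  {"tx": 0,"ty": 0,"tz": 0.0003,"twist": 0.013},
  {"tx": 0,"ty": 0,"tz": 0.0003,"twist": 0.013},
])

```text
t: 19.6
eef_pos: [0.5382, -0.0656, 0.1642]
ee_rot: [3.141, -0.0, 2.919]
force: [-3.4, 5.5, 2.9]
width: 0.0521
gripper_force: 60.0
```

```bash
python3 m.py; python3 -c "
from h import *
for _ in range(5): grab_frame('top'); print(get_state()['moment'][2].round(3),end=' ')"
```

```text
19.6 yaw 167.26 M [1.952 0.808 0.65 ] F [-3.4  5.5  2.9] p [ 0.5382 -0.0656  0.1642] w 0.0521 q6 -2.033 e6 -0.625
0.628 0.586 0.643 0.556 0.6
```

Torque is about 0.6 N m at rest, inside the band. Release, rise and clear away.

arm_command([
  {"tx": 0,"ty": 0,"tz": 0,"twist": 0},
  {"tx": 0,"ty": 0,"tz": 0,"twist": 0},
  {"tx": 0,"ty": 0,"tz": 0,"twist": 0},
  {"tx": 0,"ty": 0,"tz": 0,"twist": 0},
  {"tx": 0,"ty": 0,"tz": 0,"twist": 0},
  {"tx": 0,"ty": 0,"tz": -0.05,"twist": 0},
  {"tx": 0,"ty": 0,"tz": -0.15,"twist": 0},
  {"tx": 0,"ty": 0,"tz": -0.25,"twist": 0},
], claw=1)

```text
t: 20.52
eef_pos: [0.5376, -0.0663, 0.2267]
ee_rot: [-3.14, -0.002, 2.917]
force: [0.9, 0.3, 0.2]
width: 0.0872
gripper_force: 0.0
```

arm_command([
  {"tx": 0,"ty": 0,"tz": -0.1,"twist": 0},
  {"tx": 0,"ty": 0,"tz": -0.25,"twist": 0},
  {"tx": 0.03,"ty": 0.15,"tz": -0.25,"twist": 0},
  {"tx": 0.07,"ty": 0.3,"tz": -0.25,"twist": 0},
  {"tx": 0.1,"ty": 0.46,"tz": -0.25,"twist": 0},
  {"tx": 0.14,"ty": 0.62,"tz": -0.25,"twist": 0},
  {"tx": 0.18,"ty": 0.78,"tz": -0.25,"twist": 0},
  {"tx": 0.22,"ty": 0.95,"tz": -0.25,"twist": 0},
])

```text
t: 21.18
eef_pos: [0.5372, 0.1775, 0.2896]
ee_rot: [3.141, 0.001, 2.917]
force: [1.1, 0.2, 0.8]
width: 0.0878
gripper_force: 0.0
```

```bash
python3 - <<'E'
from h import *
go(.538,-.0656,.29,155)
im=avg("top",6);c=np.array([.5369,-.063])
old=np.load("top1.npy")
cv2.imwrite("pics/r3.png",np.hstack([cv2.convertScaleAbs(rect("top",i,.2,c,.055,400),alpha=1.4) for i in(old,im)])[:,:,::-1])
E
```

```text
t 21.18 p [0.5372 0.1775 0.2896] rot [1.7998e+02 3.0000e-02 1.6712e+02] w 0.0878 F [1.15 0.25 0.76] M [ 0.019 -0.355  0.006] q [ 0.67  0.14 -0.13  0.   -1.29 -2.46]
tx -0.2199 ty -0.9472 tz -0.0018 twist 0.0673
```

View pics/r3.png

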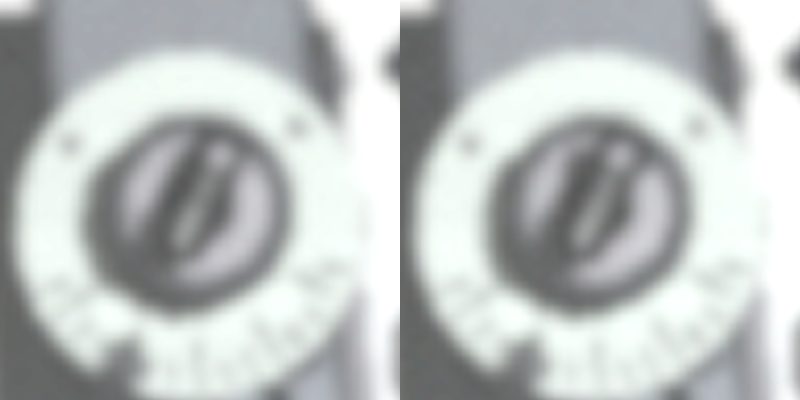

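The before and after views match: the bar still points at the rider (right panel ~(525,360)), and the free moment reads about 0, so the 0.6 N m reading is sound.

```bash
python3 -c "
from station import job_done
print(job_done())"
```

```text
the job is handed in; nothing more can be done
None
```

The dial now points at the rider to within about 1° by my measurement (bar at 155.0°, rider about 154.4°), the lock ring is tightened to about 0.6 N m at rest, and the job is handed in with the gripper clear, at about 21 s of the 51 s allowed.

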